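Close up the row of tomato punnets on the collating fence

TASK

Two packed punnets of tomatoes have been left askew on the packing bench in front of the collating fence, where one punnet already stands in the corner. Push those two gently along the bench, back against the long fence and up to the one in the corner, so that all three stand square to the fence in one closed row, long sides touching, with the first still in its corner. Only slide them: do not lift, tip or carry any punnet, and leave the other things on the bench where they are.

Things in the scene. Friction and masses are not known exactly. Their poses are not given: they have to be found in the camera images.
- fence: fixed L of two aluminium angles, 5 mm thick, 45 mm high. Origin: inner corner at bench level. Long fence: inner face x = 0, runs 500 mm from the corner along its -y, faces -x (the robot), turned up to 6 deg. End stop: inner face y = 0, runs 155 mm along -x, faces -y. Knobbed feet outside the L, 45 mm out, 32 mm high. Row: punnet centres at x = -70, y = -48, -144, -240 mm in its frame.
- punnet_home: open-topped cardboard punnet heaped with red cocktail tomatoes, 140 (its x) x 96 (its y) x 55 mm high at the vertical walls, 62 mm over the tomatoes, 0.2 to 0.4 kg; it slides on the bench. Origin: centre of its underside. The punnet already standing in the corner, within 2 mm of both faces, its x along the fence's x.
- punnet_1: open-topped cardboard punnet heaped with red cocktail tomatoes, 140 (its x) x 96 (its y) x 55 mm high at the vertical walls, 62 mm over the tomatoes, 0.2 to 0.4 kg; it slides on the bench. Origin: centre of its underside. Stray punnet, the nearer one to the corner, standing clear of the fence on the robot's side, turned by up to 20 degrees from the fence's x.
- punnet_2: open-topped cardboard punnet heaped with red cocktail tomatoes, 140 (its x) x 96 (its y) x 55 mm high at the vertical walls, 62 mm over the tomatoes, 0.2 to 0.4 kg; it slides on the bench. Origin: centre of its underside. Stray punnet, the farther one from the corner, standing clear of the fence on the robot's side, turned by up to 20 degrees from the fence's x.
- big_tomato: bystander: one big loose tomato, 71 mm across, 58 mm high, standing in front of punnet_home. Origin: centre of its underside.
- snips: bystander: steel harvest snips with grey handles, 165 x 55 x 13 mm, lying roughly along the fence's x beyond punnet_2, on its side away from the corner. Origin: about its middle, at bench level.
- water_bottle: bystander: clear bottle, 66 mm across, 210 mm high, standing outside the end stop. Origin: centre of its underside.
- marker: bystander: marker pen, 135 x 14 mm, lying crosswise outside the end stop, roughly along the fence's y. Origin: its middle, at bench level.
- empty_stack: bystander: nested stack of empty cardboard punnets, 143 x 99 x 100 mm high, beside the end stop on the robot's side. Origin: centre of its underside.

How it is judged:
By the outcome, as a careful person would: the job done as asked, in the order asked, and still so for the second after the job is handed in, with the robot touching nothing.
It also fails if it takes over 64 s, if anything falls off the work surface, if the arm or the gripper's body presses on something with over 40 N, if the wrist force passes 120 N, or if a joint passes its speed limit or range.

ROBOT

A 6-joint arm with a two-finger parallel gripper is mounted at the origin on the work surface. World frame = base frame: x ahead of the robot, y to its left, z up, the work surface at z = 0. Lengths are in m, angles in rad, forces in N, time in s.
With the tool pointing down it reaches from about 0.275 to 0.875 m from the base axis. Payload 12.5 kg.
Tool frame: the origin (TCP) lies midway between the tips of the shut fingers; the grasp point (between the pads) lies 19 mm behind it; y points along the fingers, x is the direction in which the jaws open and shut, and the axes are right-handed (so a half turn about y gives the same grasp; the last joint's range is limited). The gripper opens to 85 mm and grips with 20 to 120 N. Pads are 22 mm wide; open, the fingers measure 114 mm over their backs; the gripper's body (76 mm by 85 mm) begins 54 mm behind the grasp point. The pads swing forward as they close: fully open they stand 13 mm farther back than shut.
Start: joints at [-1.336, 0.351, 1.652, -0, 1.139, -0.085], TCP at [0.173, -0.522, 0.231] pointing down, gripper open.
Joint ranges: [-2.75, 2.75], [-0.79, 2.1], [0.01, 2.65], [-1.57, 4.71], [0.07, 3.14], [-2.87, 2.87]. Speed limits (rad/s): [2.22, 2.22, 2.79, 3.14, 3.14, 3.14].

INTERFACE

Orientations are given as [roll, pitch, yaw] about the fixed x, y, z axes, in that order (R = Rz(yaw) Ry(pitch) Rx(roll)).
In Python, from bench import env gives the robot as it stands.
- The arm moves only by the tool carry_out, never from a script. Its argument "plan" is one flat list of numbers, 7 for each row, row after row: the shift along the tool's x, y, z in m, then the turn, a rotation vector about the tool's x, y, z in rad, then the finger opening in m, from 0 to 0.0854. In form: [dx, dy, dz, rx, ry, rz, fingers, dx, dy, dz, rx, ry, rz, fingers, ...]. A call has 1 to 12 rows; each row shifts and turns the commanded pose from where the row before left it, along the tool's axes as they then stand; what a row does not reach is not made up. A row lasts 1/10 s, in which the tool goes at most 50 mm and 8.59 degrees, less where a joint would pass 70% of its speed; a pose out of reach is approached as far as the arm can. A call with a gripper value outside its range is refused whole. The fingers move at their own pace and stop on an object; "force" is the grip in N (left out, the last holds). Time passes only in rows, so rows that do not move let the fingers close. It gives the time, the measured TCP pose, the force and the opening at its end, in the units of the state.
- env.state(): the state, without advancing time (a new reading comes with each control period).
- env.snapshot(name): name is "scene" or "side" or "wrist"; returns the picture (400x640x3 uint8, red, green, blue); there is no depth.
- env.camera_model(name): a dict with "camera_matrix" (3x3 intrinsics, pixels), "k1" (the pictures are not rectified: a ray, as slopes to the right and down, at radius r is drawn at 1 + k1 r^2 times it, then the intrinsics apply), "eye" and "rotation" of the camera in the world. Camera axes: x right, y down, z forward; pixel columns grow to the right and rows downward; lengths in m; the calibration is good to about 2 mm. A picture is of the moment at which its call begins: read the wrist's pose just before it. camera_model takes no time and is no camera call; for the wrist camera it gives the pose at the moment of the call.
- env.close_job(): hands the job in, once; it reports no verdict.
The state is a dict: "time": time; "joint_positions": joint angles; "qd": joint speeds; "effort": joint torques, N m; "tcp_pos": TCP position; "orientation": TCP orientation; "force": force on the tool from outside, world axes, zero at the start; "wrist_torque": the same for the moment, N m; "grip_width": finger opening in m.
Only numpy, scipy, OpenCV 4.12 (cv2) and the standard library are available. Lean on these libraries where they do the work, as an engineer would, in place of code of your own. Each camera call takes 0.05 s, during which the arm holds its last target.

## Working session

There is one attempt and no reset: what is moved stays moved. The work goes in short steps, Python scripts to look and compute and a tool call to move; the robot and the scene stay as the last step left them, time stands still between calls to the robot, and variables do not carry over. Pictures are saved under pics/ and viewed, and the job is handed in when it is done.

Besides the shell and the picture viewer there is one more tool, called after "Request:" as name(argument=value, ...), one argument or row to a line, values as JSON. carry_out: Moves the arm, as the interface text tells. Its arguments: {"type":"object","properties":{"plan":{"type":"array","items":{"type":"number"}},"force":{"type":"number"}},"required":["plan"]}

```bash
ls; mkdir -p pics
python3 - <<'E'
from bench import env
import cv2
print(env.state())
for n in ["scene","side","wrist"]:
    print(n,env.camera_model(n))
    im=env.snapshot(n); cv2.imwrite(f"pics/{n}0.png",im[:,:,::-1])
E
```

```text
pics
{'time': 0.0, 'joint_positions': array([-1.33560092e+00,  3.51279456e-01,  1.65243603e+00, -1.71496816e-05,
        1.13908937e+00, -8.46164565e-02]), 'qd': array([ 0.00036086,  0.00058684, -0.0014009 ,  0.00137001, -0.00014081,
       -0.00045046]), 'effort': array([-4.43032302e-03, -5.06121826e+01, -2.91412210e+01, -3.94856997e-04,
        4.58104536e-03,  5.55079694e-06]), 'tcp_pos': array([ 0.17284674, -0.52178096,  0.23073021]), 'orientation': array([-1.57070939e+00,  1.20917455e-03, -1.25097722e+00]), 'force': array([-1.01457662, -0.48506403,  0.46578493]), 'wrist_torque': array([ 0.01112244, -0.01496691,  0.03113752]), 'grip_width': 0.08539199586304108}
scene {'camera_matrix': array([[412.20487227,   0.        , 317.89216263],
       [  0.        , 412.20487227, 201.12749322],
       [  0.        ,   0.        ,   1.        ]]), 'k1': -0.006181928074064273, 'eye': array([ 1.17106928, -0.09018226,  1.02479516]), 'rotation': array([-2.59886775, -0.00505873,  1.41403848])}
side {'camera_matrix': array([[439.40429222,   0.        , 329.41679375],
       [  0.        , 439.40429222, 197.47827482],
       [  0.        ,   0.        ,   1.        ]]), 'k1': -0.06880194379056823, 'eye': array([0.47706897, 0.78872441, 0.97706778]), 'rotation': array([-2.45943874, -0.00309651, -3.00359378])}
wrist {'camera_matrix': array([[329.81616807,   0.        , 318.01254301],
       [  0.        , 329.81616807, 194.25583862],
       [  0.        ,   0.        ,   1.        ]]), 'k1': -0.034180456677704384, 'eye': array([ 0.23641841, -0.50179057,  0.37304816]), 'rotation': array([ 2.87312672e+00,  7.39422047e-04, -1.25027893e+00])}
```

View pics/scene0.png

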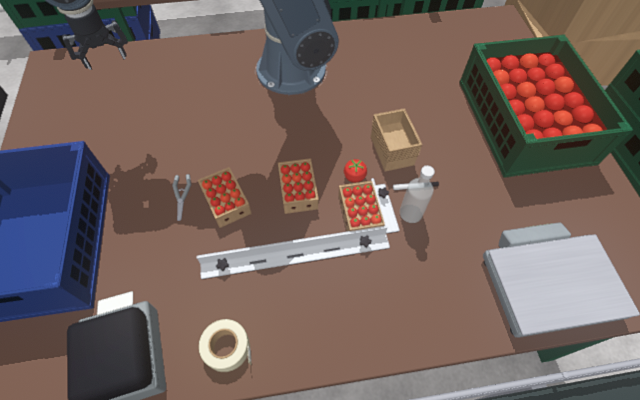

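View pics/side0.png

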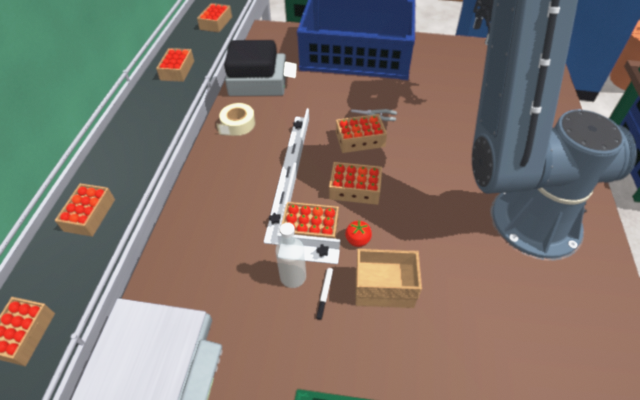

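View pics/wrist0.png

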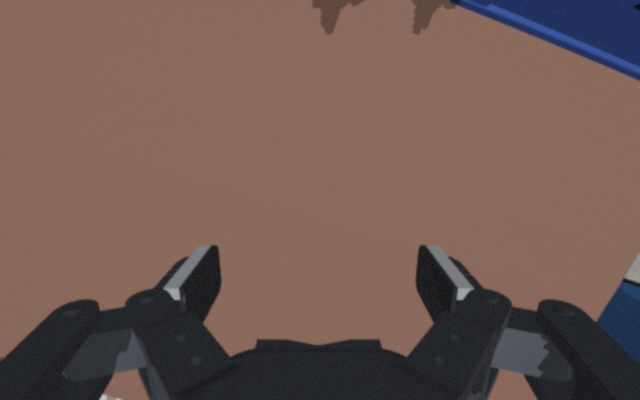

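```bash
cat > h.py <<'E'
import numpy as np, cv2
from scipy.spatial.transform import Rotation as R
def rot(m): return R.from_euler('xyz',m['rotation']).as_matrix()
def proj(m,P):
    P=np.atleast_2d(P); c=(P-m['eye'])@rot(m); s=c[:,:2]/c[:,2:]
    s=s*(1+m['k1']*(s**2).sum(1,keepdims=True)); K=m['camera_matrix']
    return s@K[:2,:2].T+K[:2,2]
def unproj(m,uv,z):
    uv=np.atleast_2d(uv).astype(float); K=m['camera_matrix']
    d=(uv-K[:2,2])/K[0,0]; s=d.copy()
    for _ in range(10): s=d/(1+m['k1']*(s**2).sum(1,keepdims=True))
    r=np.c_[s,np.ones(len(s))]@rot(m).T
    return m['eye']+r*((z-m['eye'][2])/r[:,2])[:,None]
E
python3 - <<'E'
import cv2
a=cv2.imread('pics/scene0.png')[150:290,160:440]
cv2.imwrite('pics/s0c.png',cv2.resize(a[:,0:200],None,fx=4,fy=4,interpolation=cv2.INTER_CUBIC))
cv2.imwrite('pics/s0d.png',cv2.resize(a[:,100:280],None,fx=4,fy=4,interpolation=cv2.INTER_CUBIC))
a=cv2.imread('pics/side0.png')[95:265,255:425]
cv2.imwrite('pics/d0c.png',cv2.resize(a,None,fx=3.5,fy=3.5,interpolation=cv2.INTER_CUBIC))
E
```

```text
(no output)
```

View pics/s0c.png

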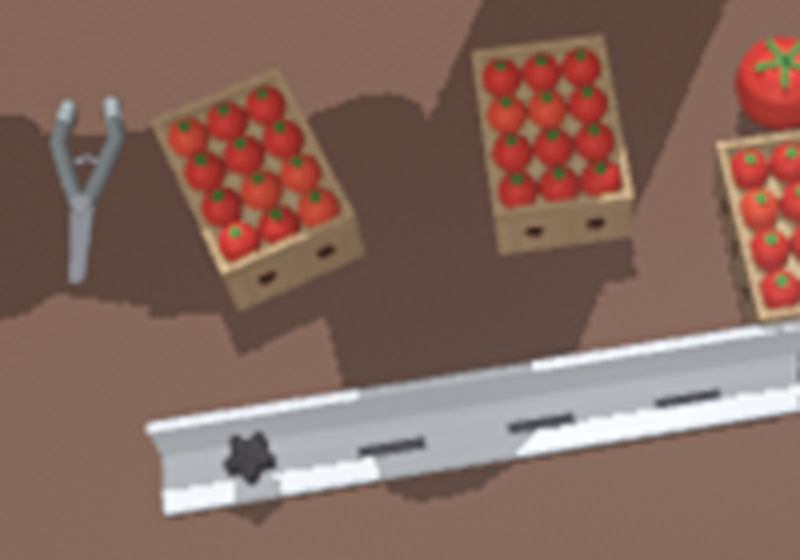

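View pics/s0d.png

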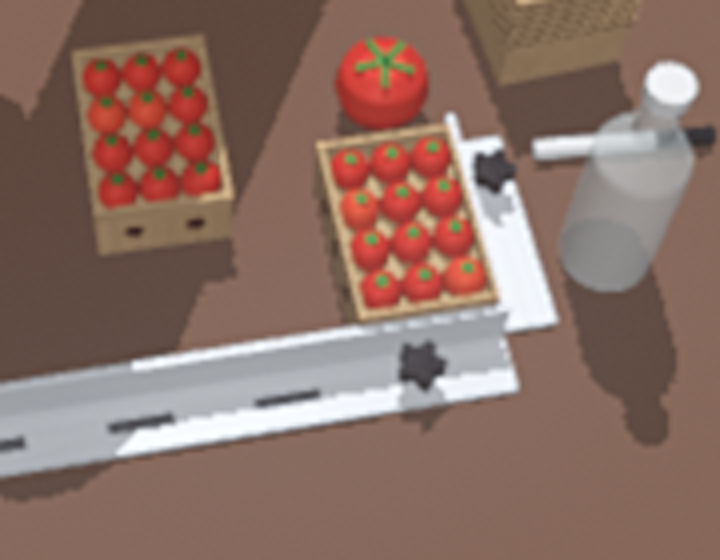

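View pics/d0c.png

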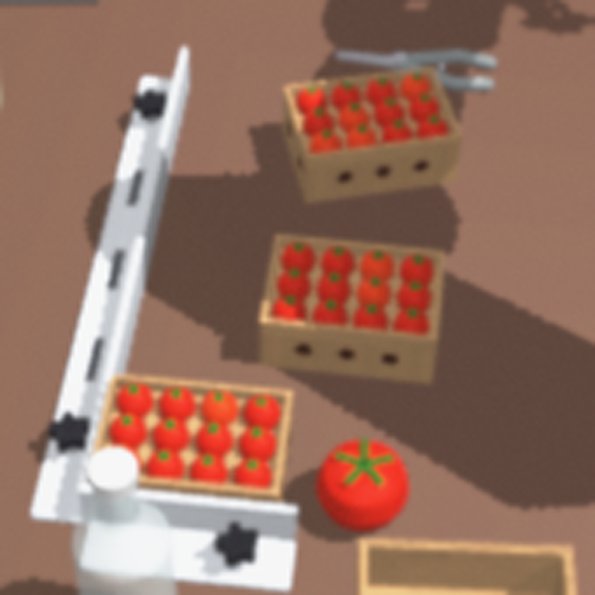

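```bash
cat > fit.py <<'E'
import numpy as np
from scipy.optimize import least_squares
from h import *
def rect(p,L=.14,W=.096,z=.055):
    c,s=np.cos(p[2]),np.sin(p[2]); a=np.array([[-L/2,-W/2],[-L/2,W/2],[L/2,W/2],[L/2,-W/2]])
    return np.c_[a@np.array([[c,s],[-s,c]])+p[:2],np.full(4,z)]
def fit(obs,p0):
    # obs: list of (model, 4 pixel pts in order: near-robot -y, near-robot +y, far +y, far -y)
    f=lambda p: np.concatenate([(proj(m,rect(p))-q).ravel() for m,q in obs])
    r=least_squares(f,p0); return r.x,np.abs(r.fun).max(),f(r.x).reshape(-1,4,2)
E
python3 - <<'E'
from bench import env
from fit import *
S=env.camera_model('scene');D=env.camera_model('side')
sc=lambda a:np.array(a)/4+[160,150]
sd=lambda a:np.array(a)/4+[260,150]
dd=lambda a:np.array(a)/3.5+[255,95]
O={'p2':(sc([(153,122),(280,70),(355,212),(220,268)]),dd([(438,70),(462,130),(297,150),(284,88)])),
'p1':(sc([(473,52),(604,37),(632,195),(492,214)]),dd([(444,252),(440,338),(262,308),(276,235)])),
'home':(sd([(318,143),(447,124),(497,297),(358,320)]),dd([(292,390),(279,493),(97,472),(117,377)]))}
for k,(a,b) in O.items():
    for o in ([(S,a)],[(D,b)],[(S,a),(D,b)]):
        p,e,_=fit(o,[.5,-.1,0]); print(k,p.round(4),np.degrees(p[2]).round(2),e.round(2))
print('fence top scene',unproj(S,np.r_[sc([(147,428)]),sd([(500,312),(452,113)])],.045).round(4))
print('fence base out scene',unproj(S,np.r_[sc([(163,516)]),sd([(520,390),(556,324)])],.0).round(4))
print('fence top side',unproj(D,dd([(186,46),(300,507),(97,490)]),.045).round(4))
print('tomato',unproj(S,sd([(384,80)]),.03),'snips',unproj(S,sc([(67,105),(111,100),(80,282),(52,140),(124,140)]),.005).round(3))
E
```

```text
p2 [ 0.5222 -0.2505  0.3307] 18.95 0.93
p2 [ 0.5197 -0.2521  0.2914] 16.69 2.0
p2 [ 0.5208 -0.2509  0.3166] 18.14 1.8
p1 [ 0.5178 -0.0404 -0.0086] -0.49 0.52
p1 [ 0.5125 -0.0431 -0.0161] -0.92 2.36
p1 [ 0.5147 -0.0413 -0.0116] -0.66 2.86
home [0.623  0.1212 0.0143] 0.82 0.59
home [0.6151 0.1222 0.0241] 1.38 1.53
home [0.6184 0.1217 0.0188] 1.08 2.81
fence top scene [[ 0.7058 -0.326   0.045 ]
 [ 0.6985  0.1712  0.045 ]
 [ 0.5365  0.1755  0.045 ]]
fence base out scene [[ 0.7486 -0.327   0.    ]
 [ 0.737   0.1824  0.    ]
 [ 0.6919  0.2195  0.    ]]
fence top side [[ 0.6995 -0.3262  0.045 ]
 [ 0.5309  0.1716  0.045 ]
 [ 0.6796  0.1777  0.045 ]]
tomato [[0.49034996 0.13650465 0.03      ]] snips [[ 0.414 -0.393  0.005]
 [ 0.414 -0.361  0.005]
 [ 0.568 -0.381  0.005]
 [ 0.444 -0.404  0.005]
 [ 0.452 -0.351  0.005]]
```

Request:
carry_out(
  plan=[0, 0, 0, 0, 0.1, 0, 0.085, 0, 0, 0, 0, 0.1, 0, 0.085, 0, 0, 0, 0, 0.1, 0, 0.085, -0.04, 0, 0.02, 0, 0, 0, 0.085, -0.04, 0, 0.02, 0, 0, 0, 0.085, -0.04, 0, 0.02, 0, 0, 0, 0.085, -0.04, 0, 0.02, 0, 0, 0, 0.085, -0.04, 0, 0.02, 0, 0, 0, 0.085, -0.04, 0, 0.02, 0, 0, 0, 0.085, -0.04, 0, 0.02, 0, 0, 0, 0.085, -0.04, 0, 0.02, 0, 0, 0, 0.085, -0.04, 0, 0.02, 0, 0, 0, 0.085],
)

```text
time: 1.35
tcp_pos: [0.3461, -0.1569, 0.2314]
orientation: [-1.57, -0.0, -1.551]
force: [0.5, -0.5, -0.3]
grip_width: 0.0852
```

Request:
carry_out(
  plan=[-0.04, 0, 0.02, 0, 0, 0, 0.085, -0.02, 0, 0.01, 0, 0, 0, 0.085, 0, 0, 0, 0, 0, 0, 0.085, 0, 0, 0, 0, 0, 0, 0.085],
)

```text
time: 1.75
tcp_pos: [0.3745, -0.0979, 0.2312]
orientation: [-1.571, -0.0, -1.55]
force: [-0.4, -0.3, -0.4]
grip_width: 0.0854
```

Run:
```python
from bench import env
import cv2
s=env.state();print(s['tcp_pos'],s['orientation'],s['time'])
print(repr(env.camera_model('wrist')))
im=env.snapshot('wrist'); cv2.imwrite("pics/w1.png",im[:,:,::-1])
```

```text
[ 0.3744804  -0.0978568   0.23118123] [-1.57114459e+00 -3.83299678e-05 -1.54954950e+00] 1.75
{'camera_matrix': array([[329.81616807,   0.        , 318.01254301],
       [  0.        , 329.81616807, 194.25583862],
       [  0.        ,   0.        ,   1.        ]]), 'k1': -0.034180456677704384, 'eye': array([ 0.44144232, -0.09736114,  0.37339344]), 'rotation': array([ 2.87279569e+00, -3.56371292e-04, -1.54886641e+00])}
```

View pics/w1.png

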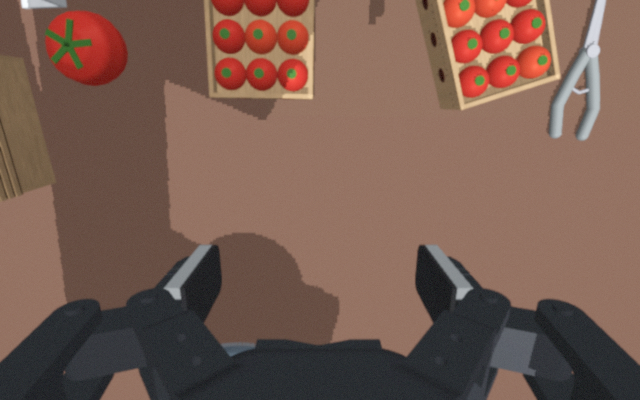

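Request:
carry_out(
  plan=[0, 0, 0.045, 0, 0, 0, 0.085, 0, 0, 0.045, 0, 0, 0, 0.085, 0, 0, 0.045, 0, 0, 0, 0.085, 0, 0, 0.045, 0, 0, 0, 0.085, 0, 0, 0, 0, 0, 0, 0.085, 0, 0, 0, 0, 0, 0, 0.085],
)

```text
time: 2.4
tcp_pos: [0.5542, -0.0955, 0.2304]
orientation: [-1.572, 0.0, -1.552]
force: [-0.8, 0.8, -0.4]
grip_width: 0.0852
```

Run:
```python
from bench import env
import cv2
s=env.state();print(s['tcp_pos'],s['orientation'],s['time'])
print(repr(env.camera_model('wrist')))
im=env.snapshot('wrist'); cv2.imwrite("pics/w2.png",im[:,:,::-1])
```

```text
[ 0.55419933 -0.09550806  0.23044259] [-1.57242476e+00  2.76585661e-04 -1.55207786e+00] 2.4
{'camera_matrix': array([[329.81616807,   0.        , 318.01254301],
       [  0.        , 329.81616807, 194.25583862],
       [  0.        ,   0.        ,   1.        ]]), 'k1': -0.034180456677704384, 'eye': array([ 0.62135232, -0.09520203,  0.3725431 ]), 'rotation': array([ 2.87148284e+00,  7.02701916e-07, -1.55135568e+00])}
```

View pics/w2.png

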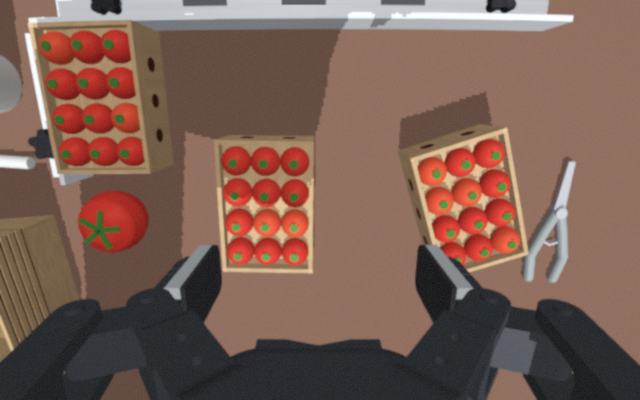

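Run:
```python
import cv2
a=cv2.imread('pics/w2.png')
cv2.imwrite('pics/w2a.png',cv2.resize(a[0:200,0:200],None,fx=3,fy=3,interpolation=cv2.INTER_CUBIC))
cv2.imwrite('pics/w2b.png',cv2.resize(a[100:300,200:340],None,fx=3,fy=3,interpolation=cv2.INTER_CUBIC))
cv2.imwrite('pics/w2c.png',cv2.resize(a[0:290,385:585],None,fx=2,fy=2,interpolation=cv2.INTER_CUBIC))
```

```text
(no output)
```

View pics/w2a.png

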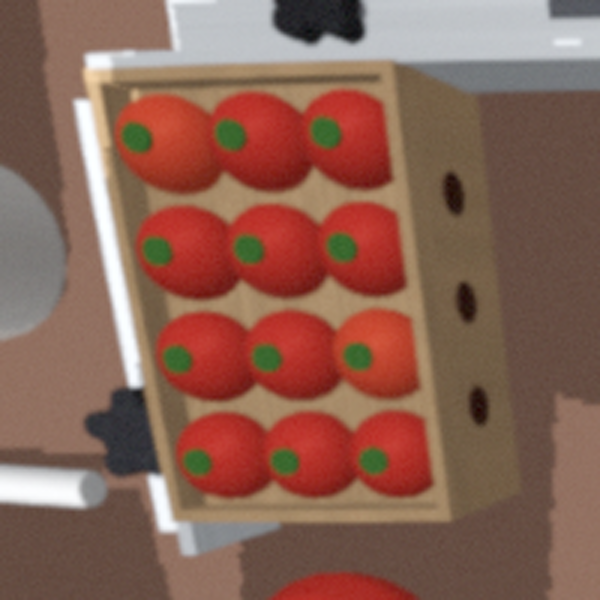

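View pics/w2b.png

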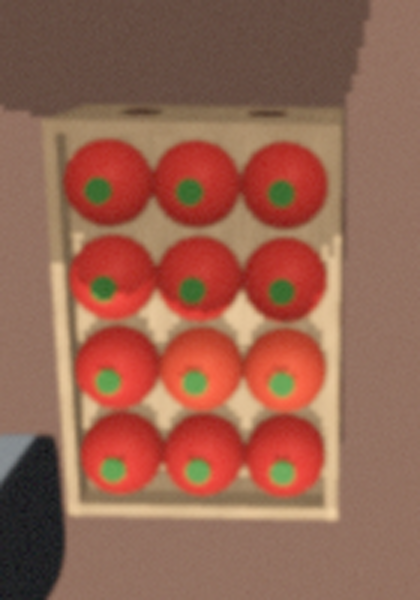

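View pics/w2c.png

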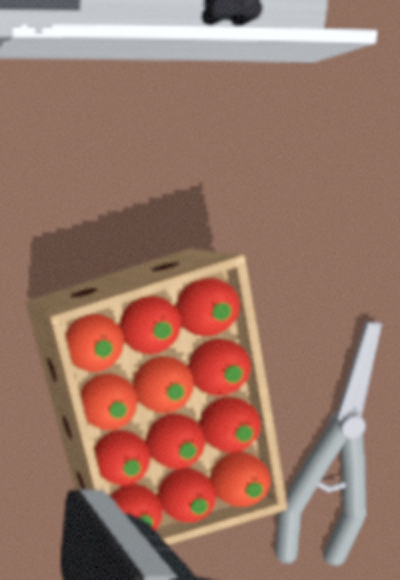

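```bash
cat > w2.py <<'E'
from fit import *
W={'camera_matrix': np.array([[329.81616807,0,318.01254301],[0,329.81616807,194.25583862],[0,0,1.]]),'k1':-0.034180456677704384,'eye':np.array([ 0.62135232, -0.09520203,  0.3725431 ]),'rotation':np.array([ 2.87148284e+00,  7.02701916e-07, -1.55135568e+00])}
home=np.array([(450,520),(178,520),(88,68),(393,62)])/3
p1=np.array([(337,518),(70,516),(43,120),(340,121)])/3+[200,100]
p2=np.array([(285,508),(52,317),(243,256)])/2+[385,0]
for n,o in(('home',home),('p1',p1)):
    p,e,_=fit([(W,o)],[.5,0,0]);print(n,p.round(4),np.degrees(p[2]),e)
f=lambda p:(proj(W,rect(p)[[0,2,3]])-p2).ravel()
r=least_squares(f,[.5,-.2,.3]);print('p2',r.x.round(4),np.degrees(r.x[2]),abs(r.fun).max())
q=unproj(W,np.array([(573,22),(200,20.2),(29,23)]),.045);print(q.round(4),np.degrees(np.arctan2(*(q[0]-q[1])[[0,1]]*[1,-1])))
q=unproj(W,np.array([(543,31),(200,31)]),.0);print(q.round(4),np.degrees(np.arctan2(*(q[0]-q[1])[[0,1]]*[1,-1])))
print('snips',unproj(W,np.array([(528,280),(555,280),(573,162)]),.005).round(3))
print('tom',unproj(W,np.array([(113,222),(148,222),(78,222),(113,190),(113,252)]),.03).round(3))
E
python3 w2.py
```

```text
home [0.6202 0.1182 0.0193] 1.107520451708107 1.495020158705323
p1 [ 0.5159 -0.0443  0.0086] 0.49142191356936044 0.6873831732934548
p2 [ 0.5212 -0.2543  0.336 ] 19.2511127179864 0.7582291756371546
[[ 0.7007 -0.3298  0.045 ]
 [ 0.693   0.0137  0.045 ]
 [ 0.6911  0.1756  0.045 ]] 1.2922832211556246
[[ 0.7014 -0.3309  0.    ]
 [ 0.6924  0.0293  0.    ]] 1.429257572683068
snips [[ 0.412 -0.366  0.005]
 [ 0.412 -0.401  0.005]
 [ 0.564 -0.39   0.005]]
tom [[0.49  0.132 0.03 ]
 [0.491 0.092 0.03 ]
 [0.489 0.172 0.03 ]
 [0.527 0.126 0.03 ]
 [0.453 0.137 0.03 ]]
```

Request:
carry_out(
  plan=[-0.014, 0, -0.039, 0, 0, 0, 0.055, -0.014, 0, -0.039, 0, 0, 0, 0.055, -0.014, 0, -0.039, 0, 0, 0, 0.055, -0.014, 0, -0.039, 0, 0, 0, 0.055, 0, 0.045, 0, 0, 0, 0, 0.055, 0, 0.045, 0, 0, 0, 0, 0.055, 0, 0.045, 0, 0, 0, 0, 0.055, 0, 0.045, 0, 0, 0, 0, 0.055, 0, 0.025, 0, 0, 0, 0, 0.055, 0, 0.013, 0, 0, 0, 0, 0.055, 0, 0, 0, 0, 0, 0, 0.055],
)

```text
time: 3.55
tcp_pos: [0.3957, -0.0418, 0.0126]
orientation: [-1.574, 0.001, -1.552]
force: [-0.2, -0.3, 0.7]
grip_width: 0.0551
```

```bash
cat > look.py <<'E'
import sys,cv2
from bench import env
n,name=sys.argv[1],sys.argv[2]
s=env.state();print(s['tcp_pos'].round(4),s['orientation'].round(4),s['time'],s['force'].round(2),s['grip_width'])
import pickle
m=env.camera_model(n); im=env.snapshot(n)[:,:,::-1]
pickle.dump(m,open(f'pics/{name}.pkl','wb')); cv2.imwrite(f'pics/{name}.png',im)
if len(sys.argv)>3:
    x0,y0,x1,y1,f=map(float,sys.argv[3:]); cv2.imwrite(f'pics/{name}.crop.png',cv2.resize(im[int(y0):int(y1),int(x0):int(x1)],None,fx=f,fy=f,interpolation=cv2.INTER_CUBIC))
E
python3 look.py side sd1 255 95 425 265 3.5
```

```text
[ 0.3957 -0.0418  0.0126] [-1.5736e+00  7.0000e-04 -1.5521e+00] 3.55 [-0.2  -0.29  0.71] 0.055069574985949825
```

View pics/sd1.png

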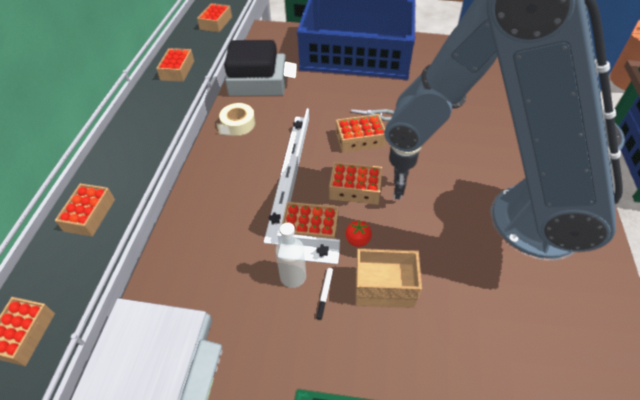

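Request:
carry_out(
  plan=[0, 0, 0.012, 0, 0, 0, 0.055, 0, 0, 0.01, 0, 0, 0, 0.055, 0, 0, 0.005, 0, 0, 0, 0.055, 0, 0, 0.005, 0, 0, 0, 0.055, 0, 0, 0.006, 0, 0, 0, 0.055, 0, 0, 0.008, 0, 0, 0, 0.055, 0, 0, 0.008, 0, 0, 0, 0.055, 0, 0, 0.008, 0, 0, 0, 0.055, 0, 0, 0.008, 0, 0, 0, 0.055, 0, 0, 0.008, 0, 0, 0, 0.055, 0, 0, 0.008, 0, 0, 0, 0.055, 0, 0, 0.008, 0, 0, 0, 0.055],
)

```text
time: 4.8
tcp_pos: [0.4921, -0.0397, 0.0133]
orientation: [-1.571, 0.0, -1.551]
force: [-2.1, 0.6, 1.2]
grip_width: 0.0549
```

```bash
python3 look.py wrist w3
```

```text
[ 0.4921 -0.0397  0.0133] [-1.5708  0.     -1.551 ] 4.8 [-2.12  0.63  1.16] 0.054869498945430834
```

View pics/w3.png

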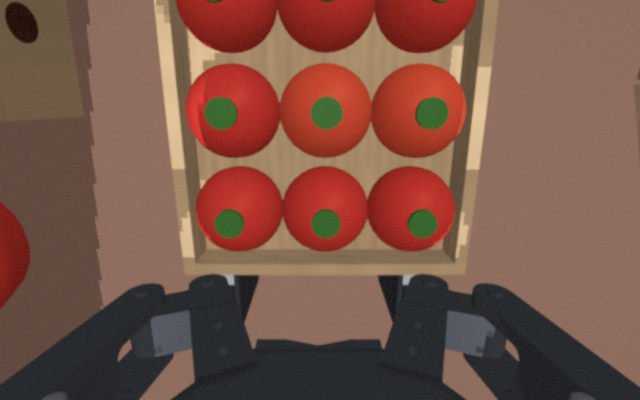

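Request:
carry_out(
  plan=[0, 0, 0.006, 0, 0, 0, 0.055, 0, 0, 0.006, 0, 0, 0, 0.055, 0, 0, 0.006, 0, 0, 0, 0.055, 0, 0, 0.006, 0, 0, 0, 0.055, 0, 0, 0.006, 0, 0, 0, 0.055, 0, 0, 0.006, 0, 0, 0, 0.055, 0, 0, 0.004, 0, 0, 0, 0.055],
)

```text
time: 5.55
tcp_pos: [0.532, -0.0389, 0.0133]
orientation: [-1.571, -0.0, -1.551]
force: [-2.9, -0.6, 2.6]
grip_width: 0.055
```

Request:
carry_out(
  plan=[0, 0, 0.003, 0, 0, 0, 0.055, 0, 0, 0.002, 0, 0, 0, 0.055],
)

```text
time: 5.75
tcp_pos: [0.5366, -0.0388, 0.0133]
orientation: [-1.571, 0.0, -1.551]
force: [-2.6, 0.2, 2.2]
grip_width: 0.0551
```

Request:
carry_out(
  plan=[0, 0, 0.002, 0, 0, 0, 0.055],
)

```text
time: 5.85
tcp_pos: [0.5384, -0.0388, 0.0133]
orientation: [-1.571, 0.0, -1.551]
force: [-2.3, -0.1, 1.2]
grip_width: 0.0549
```

```bash
python3 look.py scene sc2 250 150 430 290 4; python3 look.py wrist w4
```

```text
[ 0.5384 -0.0388  0.0133] [-1.5711  0.     -1.551 ] 5.85 [-2.27 -0.06  1.16] 0.054903952760848855
[ 0.5388 -0.0388  0.0133] [-1.5705 -0.     -1.551 ] 5.9 [-0.88  0.31 -0.09] 0.0547630638233017
```

View pics/sc2.crop.png

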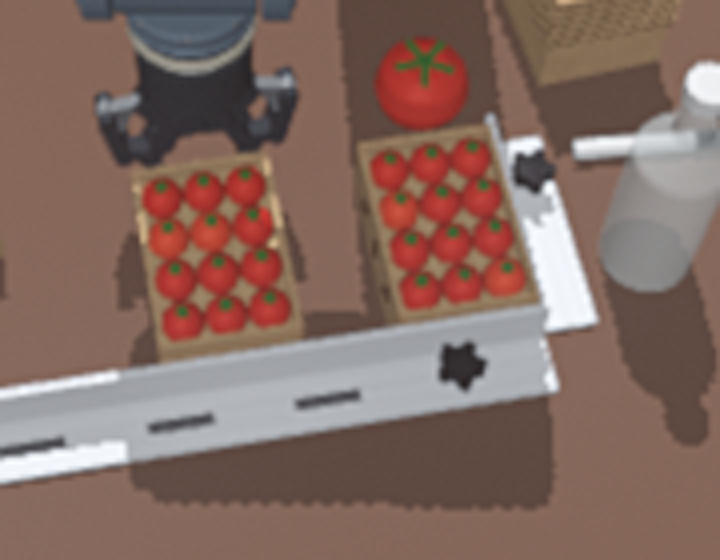

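View pics/w4.png

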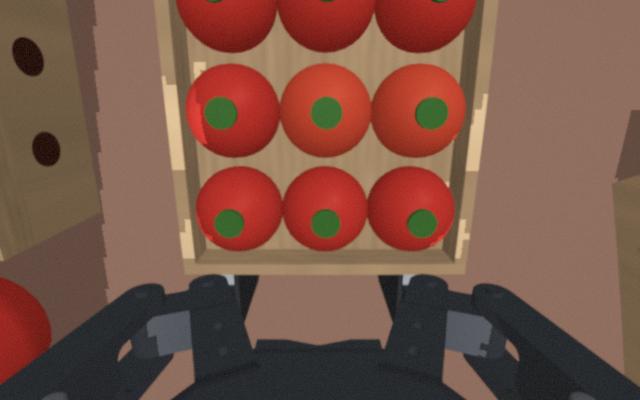

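Request:
carry_out(
  plan=[0, 0, -0.03, 0, 0, 0, 0.055, 0, -0.037, 0, 0, 0, 0, 0.055, 0, -0.037, 0, 0, 0, 0, 0.055, 0, -0.037, 0, 0, 0, 0, 0.055, 0.028, 0, 0.033, 0, 0, 0, 0.07, 0.028, 0, 0.033, 0, 0, 0, 0.07, 0.028, 0, 0.033, 0, 0, 0, 0.07, 0, 0, 0, 0, -0.143, 0, 0.07, 0, 0, 0, 0, -0.143, 0, 0.07, 0, 0, 0, 0, -0.143, 0, 0.07, 0, 0, 0, 0, -0.143, 0, 0.07, 0, 0, 0, 0, -0.143, 0, 0.07],
)

```text
time: 7.15
tcp_pos: [0.6092, -0.1215, 0.1243]
orientation: [-1.571, -0.0, -0.83]
force: [-0.2, 1.2, 0.6]
grip_width: 0.0702
```

Request:
carry_out(
  plan=[0, 0, 0, 0, -0.143, 0, 0.07, 0, 0, 0, 0, -0.143, 0, 0.07, 0, 0, 0, 0, -0.143, 0, 0.07, 0, 0, 0, 0, -0.143, 0, 0.07, 0, 0, 0, 0, -0.143, 0, 0.07, 0, 0, 0, 0, -0.143, 0, 0.07, 0, 0, 0, 0, 0, 0, 0.07],
)

```text
time: 7.85
tcp_pos: [0.6092, -0.1214, 0.1243]
orientation: [-1.571, -0.0, 0.024]
force: [-1.1, 0.4, -0.1]
grip_width: 0.07
```

```bash
python3 look.py wrist w5
```

```text
[ 0.6092 -0.1214  0.1243] [-1.5709e+00 -4.0000e-04  2.4100e-02] 7.85 [-1.05  0.4  -0.11] 0.07001044844979692
```

View pics/w5.png

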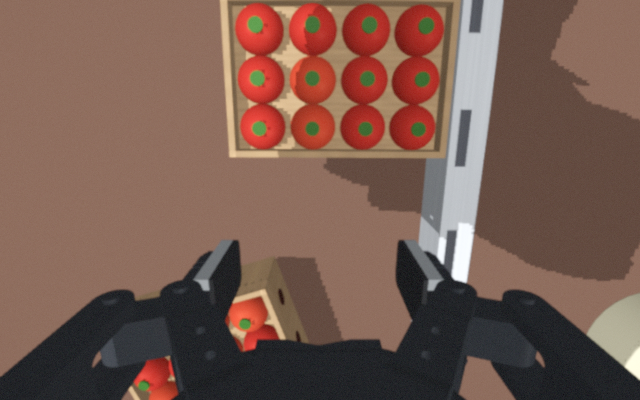

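Run:
```python
import pickle
from h import *
m=pickle.load(open('pics/w5.pkl','rb'))
q=unproj(m,[(230,157),(443,157),(221,3),(460,3)],.055);print(q.round(4)); 
print(unproj(m,[(440,240),(460,60)],.045).round(4), 'p2 corner',unproj(m,[(277,258)],.055).round(4))
```

```text
[[ 5.513e-01 -8.990e-02  5.500e-02]
 [ 6.893e-01 -8.640e-02  5.500e-02]
 [ 5.496e-01  3.000e-04  5.500e-02]
 [ 6.887e-01  4.200e-03  5.500e-02]]
[[ 0.6986 -0.1486  0.045 ]
 [ 0.6967 -0.0258  0.045 ]] p2 corner [[ 0.5811 -0.1608  0.055 ]]
```

Request:
carry_out(
  plan=[0, 0.037, 0, 0, 0, 0, 0.07, 0, 0.037, 0, 0, 0, 0, 0.07, 0, 0.037, 0, 0, 0, 0, 0.07, 0, 0, 0.008, 0, 0, 0, 0.07, 0, 0, 0.005, 0, 0, 0, 0.07, 0, 0, 0.005, 0, 0, 0, 0.07, 0, 0, 0.005, 0, 0, 0, 0.07, 0, 0, 0.006, 0, 0, 0, 0.07, 0, 0, 0.007, 0, 0, 0, 0.07, 0, 0, 0.008, 0, 0, 0, 0.07, 0, 0, 0.008, 0, 0, 0, 0.07],
)

```text
time: 9.0
tcp_pos: [0.608, -0.0688, 0.0135]
orientation: [-1.571, -0.0, 0.022]
force: [0.1, -2.7, 1.0]
grip_width: 0.07
```

Request:
carry_out(
  plan=[0, 0, 0.008, 0, 0, 0, 0.07, 0, 0, 0.008, 0, 0, 0, 0.07, 0, 0, 0.006, 0, 0, 0, 0.07, 0, 0, 0.004, 0, 0, 0, 0.07],
)

```text
time: 9.4
tcp_pos: [0.6073, -0.0427, 0.0132]
orientation: [-1.571, 0.0, 0.022]
force: [0.5, -2.5, 1.2]
grip_width: 0.07
```

```bash
python3 look.py wrist w6;python3 look.py scene sc3 250 150 430 290 4
```

```text
[ 0.6073 -0.0427  0.0132] [-1.5707e+00  1.0000e-04  2.2400e-02] 9.4 [ 0.5  -2.55  1.24] 0.0699766123938897
[ 0.6072 -0.0423  0.0132] [-1.5705e+00  3.0000e-04  2.2500e-02] 9.45 [0.11 0.94 0.4 ] 0.07001057706098317
```

View pics/w6.png

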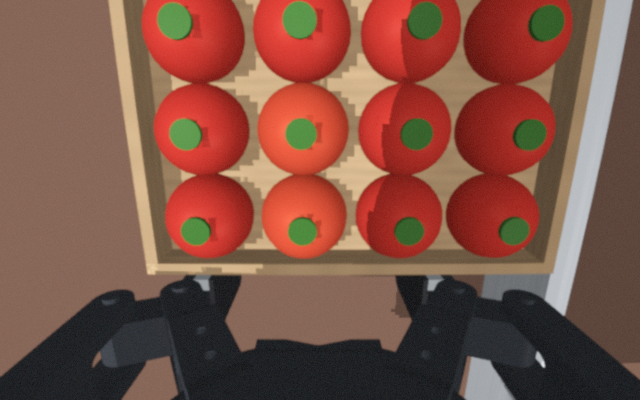

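View pics/sc3.crop.png

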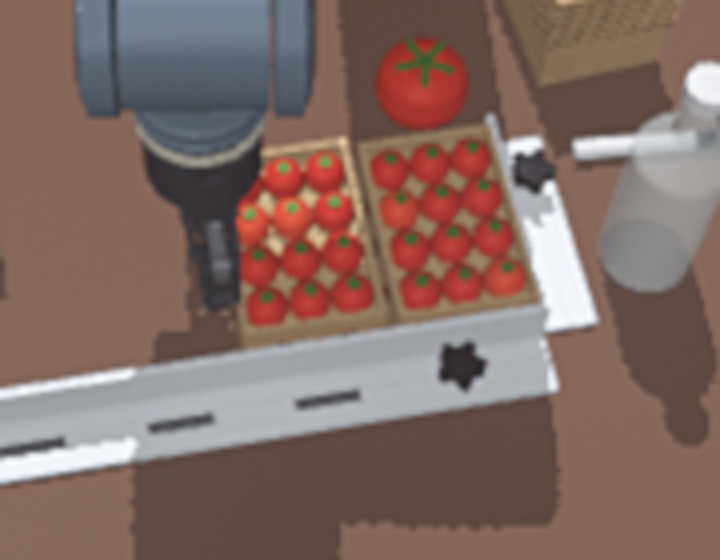

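Request:
carry_out(
  plan=[0, 0, 0.002, 0, 0, 0, 0.07, 0, 0, 0.002, 0, 0, 0, 0.07],
)

```text
time: 9.7
tcp_pos: [0.6071, -0.0394, 0.0131]
orientation: [-1.571, 0.0, 0.022]
force: [0.7, -0.8, -0.4]
grip_width: 0.0705
```

Request:
carry_out(
  plan=[0, 0, 0.0015, 0, 0, 0, 0.07],
)

```text
time: 9.8
tcp_pos: [0.6071, -0.0379, 0.0131]
orientation: [-1.571, 0.0, 0.022]
force: [-0.0, -1.0, -0.1]
grip_width: 0.0702
```

Request:
carry_out(
  plan=[0, 0, 0.001, 0, 0, 0, 0.07],
)

```text
time: 9.9
tcp_pos: [0.6071, -0.0368, 0.0132]
orientation: [-1.571, 0.0, 0.022]
force: [0.2, -1.1, 0.2]
grip_width: 0.0699
```

Request:
carry_out(
  plan=[0, 0, 0.001, 0, 0, 0, 0.07],
)

```text
time: 10.0
tcp_pos: [0.6072, -0.0359, 0.0132]
orientation: [-1.571, 0.0, 0.022]
force: [0.5, -1.1, -0.9]
grip_width: 0.07
```

Request:
carry_out(
  plan=[0, 0, 0.001, 0, 0, 0, 0.07],
)

```text
time: 10.1
tcp_pos: [0.6071, -0.0349, 0.0133]
orientation: [-1.571, 0.0, 0.022]
force: [0.3, -1.2, -1.7]
grip_width: 0.07
```

Request:
carry_out(
  plan=[0, 0, 0.001, 0, 0, 0, 0.07],
)

```text
time: 10.2
tcp_pos: [0.6071, -0.034, 0.0133]
orientation: [-1.571, 0.0, 0.022]
force: [0.4, -3.2, -1.3]
grip_width: 0.07
```

```bash
python3 look.py scene sc4 250 150 430 290 4; python3 look.py side sd4 255 95 425 265 3.5
```

```text
[ 0.6071 -0.034   0.0133] [-1.5709  0.      0.0219] 10.2 [ 0.43 -3.18 -1.25] 0.07003206944281141
[ 0.6072 -0.0338  0.0133] [-1.5709 -0.      0.022 ] 10.25 [-0.38 -1.37 -0.59] 0.0699710409038255
```

View pics/sc4.crop.png

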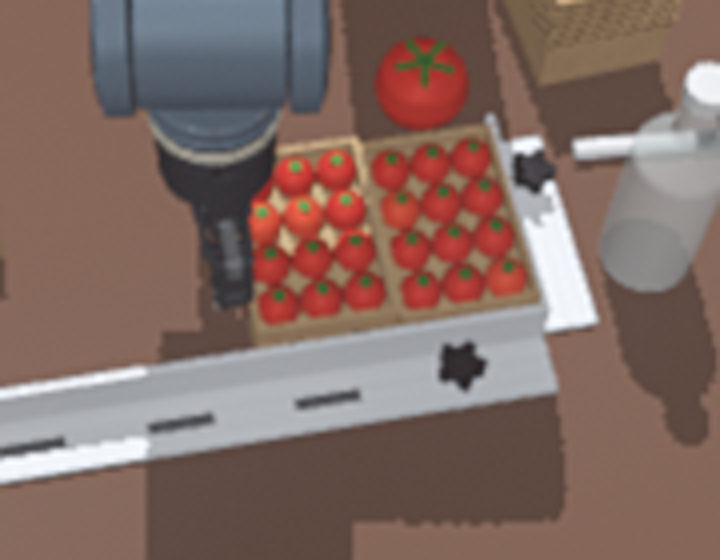

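View pics/sd4.crop.png

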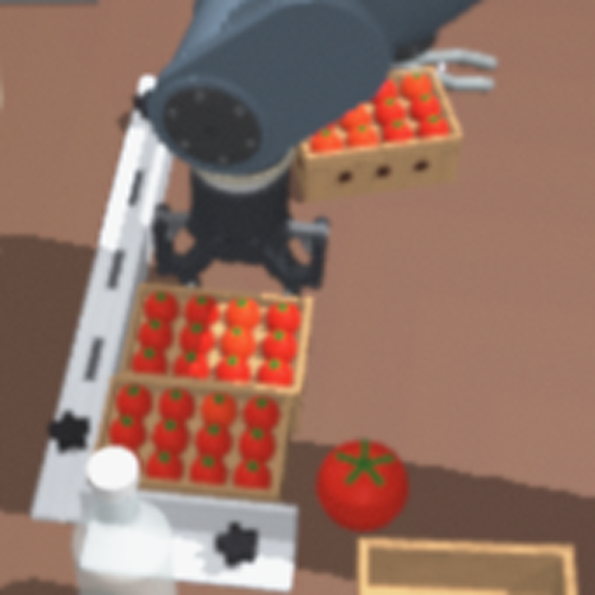

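Request:
carry_out(
  plan=[0, 0, -0.025, 0, 0, 0, 0.07, 0, -0.037, 0, 0, 0, 0, 0.07, 0, -0.037, 0, 0, 0, 0, 0.07, 0, -0.037, 0, 0, 0, 0, 0.07, -0.034, 0, 0.028, 0, 0, 0, 0.055, -0.034, 0, 0.028, 0, 0, 0, 0.055, -0.034, 0, 0.028, 0, 0, 0, 0.055, 0, 0, 0, 0, 0.143, 0, 0.055, 0, 0, 0, 0, 0.143, 0, 0.055, 0, 0, 0, 0, 0.143, 0, 0.055, 0, 0, 0, 0, 0.143, 0, 0.055, 0, 0, 0, 0, 0.143, 0, 0.055],
)

```text
time: 11.5
tcp_pos: [0.5039, 0.023, 0.1244]
orientation: [-1.57, -0.0, -0.699]
force: [0.7, -0.2, -1.1]
grip_width: 0.0551
```

Request:
carry_out(
  plan=[0, 0, 0, 0, 0.143, 0, 0.055, 0, 0, 0, 0, 0.143, 0, 0.055, 0, 0, 0, 0, 0.143, 0, 0.055, 0, 0, 0, 0, 0.143, 0, 0.055, 0, 0, 0, 0, 0.143, 0, 0.055, 0, 0, 0, 0, 0.143, 0, 0.055, 0, 0, 0, 0, 0, 0, 0.055],
)

```text
time: 12.2
tcp_pos: [0.5039, 0.0229, 0.1244]
orientation: [-1.571, 0.0, -1.553]
force: [-0.1, -0.0, -0.2]
grip_width: 0.0551
```

```bash
python3 look.py wrist w7
```

```text
[0.5039 0.0229 0.1244] [-1.5706e+00  2.0000e-04 -1.5531e+00] 12.2 [-0.14 -0.05 -0.23] 0.0550612501376494
```

View pics/w7.png

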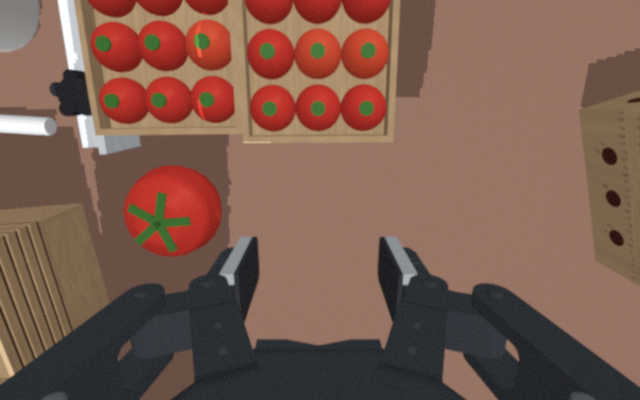

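Request:
carry_out(
  plan=[0, 0.037, 0, 0, 0, 0, 0.055, 0, 0.037, 0, 0, 0, 0, 0.055, 0, 0.037, 0, 0, 0, 0, 0.055, 0, 0, 0.012, 0, 0, 0, 0.055, 0, 0, 0.01, 0, 0, 0, 0.055, 0, 0, 0.006, 0, 0, 0, 0.055, 0, 0, 0.004, 0, 0, 0, 0.055, 0, 0, 0.003, 0, 0, 0, 0.055],
)

```text
time: 13.05
tcp_pos: [0.539, 0.0235, 0.0139]
orientation: [-1.571, -0.0, -1.55]
force: [-2.3, 0.6, 1.8]
grip_width: 0.0551
```

Request:
carry_out(
  plan=[0, 0, 0.002, 0, 0, 0, 0.055, 0, 0, 0.001, 0, 0, 0, 0.055],
)

```text
time: 13.25
tcp_pos: [0.5418, 0.0236, 0.0135]
orientation: [-1.571, 0.0, -1.551]
force: [-3.2, -0.6, 1.7]
grip_width: 0.0549
```

Request:
carry_out(
  plan=[0, 0, 0.001, 0, 0, 0, 0.055],
)

```text
time: 13.35
tcp_pos: [0.5427, 0.0236, 0.0134]
orientation: [-1.571, 0.0, -1.551]
force: [-2.8, 0.5, 2.0]
grip_width: 0.0551
```

Request:
carry_out(
  plan=[0, 0, 0.001, 0, 0, 0, 0.055],
)

```text
time: 13.45
tcp_pos: [0.5433, 0.0236, 0.0133]
orientation: [-1.572, 0.0, -1.551]
force: [-6.9, -1.1, 4.6]
grip_width: 0.055
```

Request:
carry_out(
  plan=[0, 0, 0.0005, 0, 0, 0, 0.055, 0, 0, 0, 0, 0, 0, 0.055],
)

```text
time: 13.65
tcp_pos: [0.5433, 0.0237, 0.0131]
orientation: [-1.573, 0.0, -1.551]
force: [-6.4, -0.4, 4.3]
grip_width: 0.0551
```

```bash
python3 look.py scene sc5 180 150 430 290 3.2; python3 look.py wrist w8
```

```text
[0.5433 0.0237 0.0131] [-1.5733e+00  1.0000e-04 -1.5509e+00] 13.65 [-6.42 -0.44  4.27] 0.055130742372389276
[0.5433 0.0237 0.0132] [-1.5732e+00  1.0000e-04 -1.5509e+00] 13.7 [-7.39  0.36  5.85] 0.054690811529336435
```

View pics/sc5.crop.png

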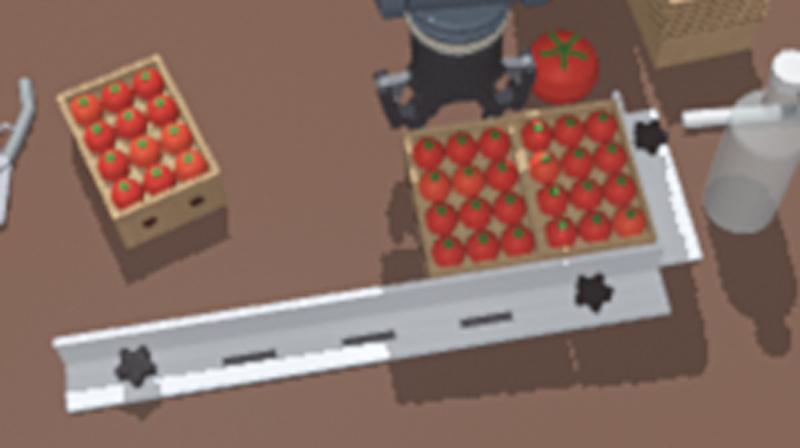

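Request:
carry_out(
  plan=[0, 0, -0.03, 0, 0, 0, 0.055, 0, -0.037, 0, 0, 0, 0, 0.055, 0, -0.037, 0, 0, 0, 0, 0.055, 0, -0.037, 0, 0, 0, 0, 0.055, 0.041, 0, -0.018, 0, 0, 0, 0.055, 0.041, 0, -0.018, 0, 0, 0, 0.055, 0.041, 0, -0.018, 0, 0, 0, 0.055, 0.041, 0, -0.018, 0, 0, 0, 0.055, 0.041, 0, -0.018, 0, 0, 0, 0.055, 0.041, 0, -0.018, 0, 0, 0, 0.055, 0.041, 0, -0.018, 0, 0, 0, 0.055, 0, 0, 0, 0, 0, 0, 0.055],
)

```text
time: 14.95
tcp_pos: [0.3929, -0.2705, 0.1246]
orientation: [-1.57, -0.002, -1.555]
force: [-0.1, 0.6, 0.6]
grip_width: 0.0551
```

```bash
python3 look.py wrist w9
```

```text
[ 0.3929 -0.2705  0.1246] [-1.5695 -0.0018 -1.5554] 14.95 [-0.06  0.62  0.58] 0.055141543513638556
```

View pics/w9.png

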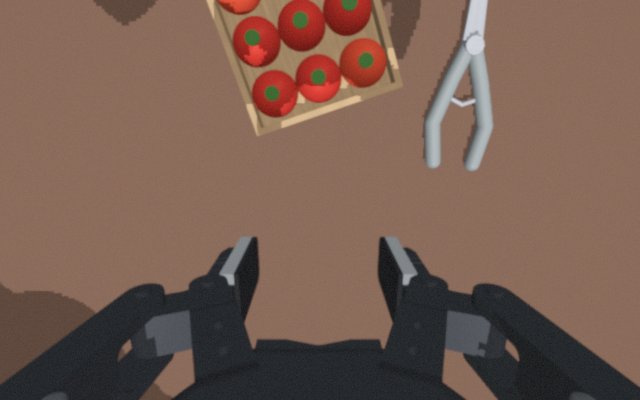

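Run:
```python
import pickle
from h import *
from bench import env
m=pickle.load(open('pics/w9.pkl','rb'))
print(unproj(m,[(259,134),(402,86)],.055).round(4),unproj(m,[(428,165),(427,120)],.006).round(4),env.state()['tcp_pos'])
```

```text
[[ 0.4407 -0.2334  0.055 ]
 [ 0.4714 -0.322   0.055 ]] [[ 0.414  -0.3599  0.006 ]
 [ 0.4493 -0.3555  0.006 ]] [ 0.39343924 -0.26842945  0.12438664]
```

Request:
carry_out(
  plan=[-0.004, 0.037, 0, 0, 0, 0, 0.055, 0, 0.037, 0, 0, 0, 0, 0.055, 0, 0.037, 0, 0, 0, 0, 0.055, 0, 0, 0.02, 0, 0, 0, 0.055, 0, 0, 0.01, 0, 0, 0, 0.055, 0, 0, 0.005, 0, 0, 0, 0.055, 0, 0, 0.005, 0, 0, 0, 0.055, 0, 0, 0.005, 0, 0, 0, 0.055, 0, 0, 0.005, 0, 0, 0, 0.055, 0, 0, 0.005, 0, 0, 0, 0.055, 0, 0, 0.005, 0, 0, 0, 0.055, 0, 0, 0.005, 0, 0, 0, 0.055],
)

```text
time: 16.2
tcp_pos: [0.4593, -0.2611, 0.0134]
orientation: [-1.571, 0.0, -1.551]
force: [-2.2, 0.6, 2.3]
grip_width: 0.0552
```

```bash
python3 look.py wrist w10
```

```text
[ 0.4593 -0.2611  0.0134] [-1.5708  0.     -1.5511] 16.2 [-2.15  0.58  2.33] 0.055189180279319114
```

View pics/w10.png

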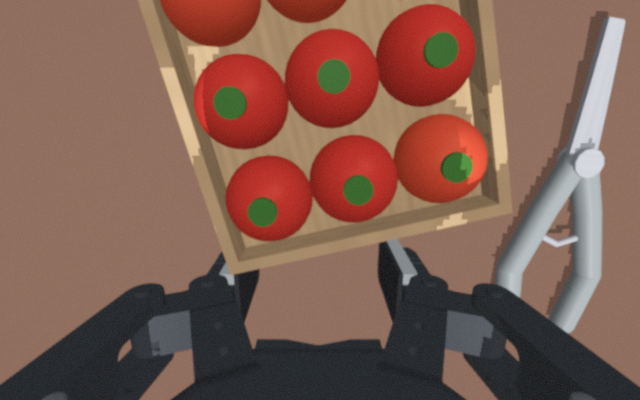

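Run:
```python
import pickle
from h import *
m=pickle.load(open('pics/w10.pkl','rb'))
print(unproj(m,[(233,271),(510,208),(485,0)],.055).round(4),unproj(m,[(497,275),(570,150)],.006).round(4))
```

```text
[[ 0.471  -0.233   0.055 ]
 [ 0.4952 -0.3236  0.055 ]
 [ 0.5554 -0.3065  0.055 ]] [[ 0.4441 -0.354   0.006 ]
 [ 0.5087 -0.3779  0.006 ]]
```

Request:
carry_out(
  plan=[0, 0, 0.005, 0, 0, 0, 0.055, 0, 0, 0.005, 0, 0, 0, 0.055, 0, 0, 0.005, 0, 0, 0, 0.055, 0, 0, 0.005, 0, 0, 0, 0.055, 0, 0, 0.005, 0, 0, 0, 0.055, 0, 0, 0.005, 0, 0, 0, 0.055, 0, 0, 0.005, 0, 0, 0, 0.055, 0, 0, 0.005, 0, 0, 0, 0.055],
)

```text
time: 17.05
tcp_pos: [0.4994, -0.2603, 0.0132]
orientation: [-1.571, 0.0, -1.551]
force: [-0.7, 1.4, 0.7]
grip_width: 0.0553
```

```bash
python3 look.py wrist w11
```

```text
[ 0.4994 -0.2603  0.0132] [-1.5708e+00  1.0000e-04 -1.5510e+00] 17.05 [-0.73  1.36  0.74] 0.0552824265046855
```

View pics/w11.png

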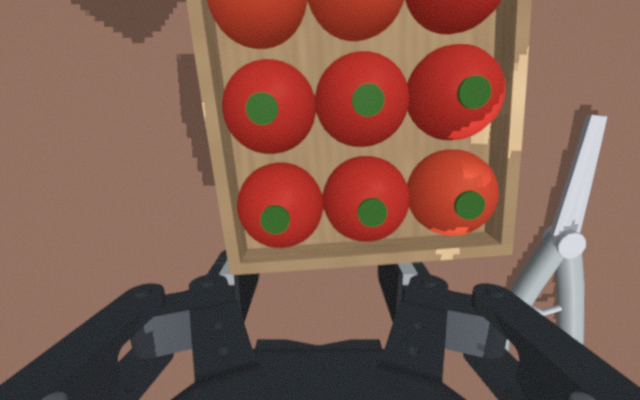

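Request:
carry_out(
  plan=[0, 0, 0.005, 0, 0, 0, 0.055, 0, 0, 0.005, 0, 0, 0, 0.055, 0, 0, 0.005, 0, 0, 0, 0.055, 0, 0, 0.005, 0, 0, 0, 0.055, 0, 0, 0.005, 0, 0, 0, 0.055, 0, 0, 0.005, 0, 0, 0, 0.055, 0, 0, 0.005, 0, 0, 0, 0.055, 0, 0, 0.003, 0, 0, 0, 0.055],
)

```text
time: 17.9
tcp_pos: [0.5375, -0.2596, 0.0133]
orientation: [-1.571, -0.0, -1.551]
force: [-2.3, -0.1, 1.5]
grip_width: 0.0549
```

```bash
python3 look.py wrist w12; python3 look.py scene sc6 180 150 430 290 3.2
```

```text
[ 0.5375 -0.2596  0.0133] [-1.5706e+00 -1.0000e-04 -1.5509e+00] 17.9 [-2.31 -0.1   1.54] 0.05488787907366593
[ 0.5378 -0.2596  0.0134] [-1.5703e+00 -3.0000e-04 -1.5508e+00] 17.95 [-0.38  0.04 -0.36] 0.0546712233649591
```

View pics/w12.png

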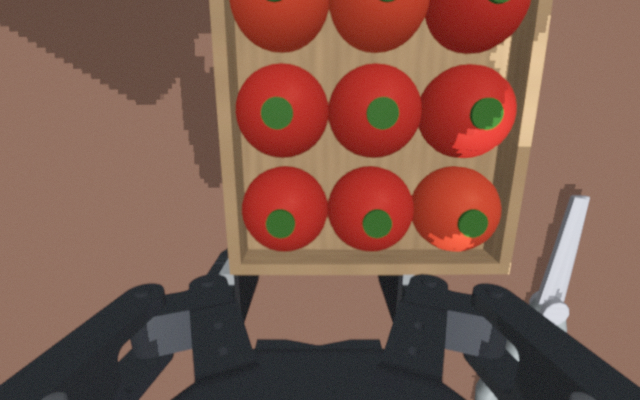

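View pics/sc6.crop.png

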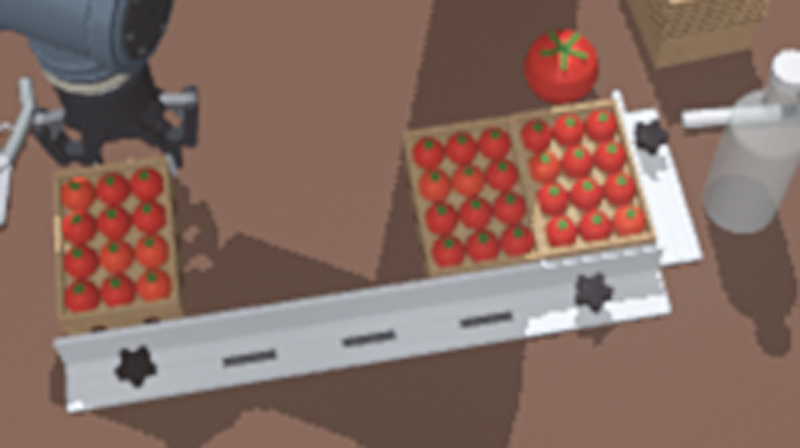

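Request:
carry_out(
  plan=[0, 0, 0.004, 0, 0, 0, 0.055, 0, 0, 0.002, 0, 0, 0, 0.055, 0, 0, -0.03, 0, 0, 0, 0.055, 0, -0.037, 0, 0, 0, 0, 0.055, 0, -0.037, 0, 0, 0, 0, 0.055, 0, -0.037, 0, 0, 0, 0, 0.055, 0.031, 0, 0.035, 0, 0, 0, 0.07, 0.031, 0, 0.035, 0, 0, 0, 0.07, 0.031, 0, 0.035, 0, 0, 0, 0.07, 0, 0, 0, 0, -0.143, 0, 0.07, 0, 0, 0, 0, -0.143, 0, 0.07, 0, 0, 0, 0, -0.143, 0, 0.07],
)

```text
time: 19.2
tcp_pos: [0.62, -0.3511, 0.1239]
orientation: [-1.571, 0.0, -1.116]
force: [-0.3, 0.4, -0.5]
grip_width: 0.0699
```

Request:
carry_out(
  plan=[0, 0, 0, 0, -0.143, 0, 0.07, 0, 0, 0, 0, -0.143, 0, 0.07, 0, 0, 0, 0, -0.143, 0, 0.07, 0, 0, 0, 0, -0.143, 0, 0.07, 0, 0, 0, 0, -0.143, 0, 0.07, 0, 0, 0, 0, -0.143, 0, 0.07, 0, 0, 0, 0, -0.143, 0, 0.07, 0, 0, 0, 0, -0.143, 0, 0.07, 0, 0, 0, 0, 0, 0, 0.07],
)

```text
time: 20.1
tcp_pos: [0.62, -0.351, 0.1243]
orientation: [-1.571, -0.0, 0.024]
force: [0.2, -0.1, -0.1]
grip_width: 0.0696
```

```bash
python3 look.py wrist w13;  python3 look.py scene sc7 160 150 410 290 3.2
```

```text
[ 0.62   -0.351   0.1243] [-1.5709e+00 -3.0000e-04  2.4200e-02] 20.1 [ 0.17 -0.14 -0.08] 0.06962923177965064
[ 0.6199 -0.3509  0.1243] [-1.5708e+00 -2.0000e-04  1.9000e-02] 20.15 [-1.61  0.45 -0.68] 0.06990845816386035
```

View pics/w13.png

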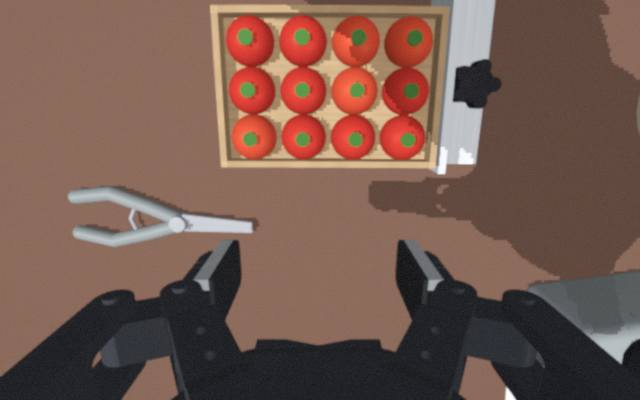

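View pics/sc7.crop.png

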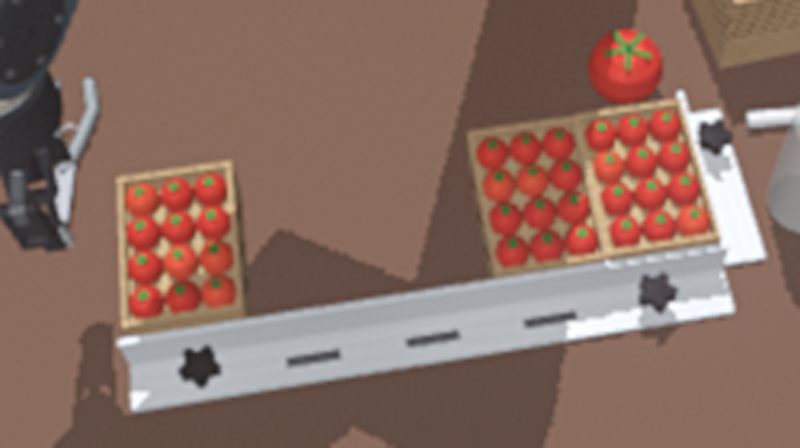

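Run:
```python
import pickle
from h import *
m=pickle.load(open('pics/w13.pkl','rb'))
print(unproj(m,[(224,167),(436,166),(212,7),(448,8)],.055).round(4));print(unproj(m,[(443,173),(433,90)],.045).round(4))
print(unproj(m,[(254,226),(77,197),(80,235)],.005).round(4))
```

```text
[[ 0.5579 -0.3261  0.055 ]
 [ 0.6962 -0.322   0.055 ]
 [ 0.5551 -0.2314  0.055 ]
 [ 0.6928 -0.2283  0.055 ]]
[[ 0.7053 -0.3285  0.045 ]
 [ 0.6922 -0.2742  0.045 ]]
[[ 0.5665 -0.386   0.005 ]
 [ 0.4176 -0.3642  0.005 ]
 [ 0.4143 -0.3986  0.005 ]]
```

Request:
carry_out(
  plan=[0, 0.037, 0, 0, 0, 0, 0.07, 0, 0.037, 0, 0, 0, 0, 0.07, 0, 0.037, 0, 0, 0, 0, 0.07, 0, 0, 0.006, 0, 0, 0, 0.07, 0, 0, 0.005, 0, 0, 0, 0.07, 0, 0, 0.005, 0, 0, 0, 0.07, 0, 0, 0.006, 0, 0, 0, 0.07, 0, 0, 0.008, 0, 0, 0, 0.07, 0, 0, 0.008, 0, 0, 0, 0.07, 0, 0, 0.008, 0, 0, 0, 0.07, 0, 0, 0.008, 0, 0, 0, 0.07, 0, 0, 0.008, 0, 0, 0, 0.07],
)

```text
time: 21.4
tcp_pos: [0.6184, -0.2882, 0.0134]
orientation: [-1.571, -0.0, 0.022]
force: [0.0, -2.3, 1.7]
grip_width: 0.0701
```

Request:
carry_out(
  plan=[0, 0, 0.008, 0, 0, 0, 0.07, 0, 0, 0.008, 0, 0, 0, 0.07, 0, 0, 0.008, 0, 0, 0, 0.07, 0, 0, 0.008, 0, 0, 0, 0.07, 0, 0, 0.008, 0, 0, 0, 0.07, 0, 0, 0.008, 0, 0, 0, 0.07],
)

```text
time: 22.0
tcp_pos: [0.6173, -0.2403, 0.0132]
orientation: [-1.571, 0.0, 0.022]
force: [-0.2, -1.2, 0.9]
grip_width: 0.0699
```

```bash
python3 look.py wrist w14
```

```text
[ 0.6173 -0.2403  0.0132] [-1.5707e+00  1.0000e-04  2.2000e-02] 22.0 [-0.21 -1.17  0.86] 0.06991500257793432
```

View pics/w14.png

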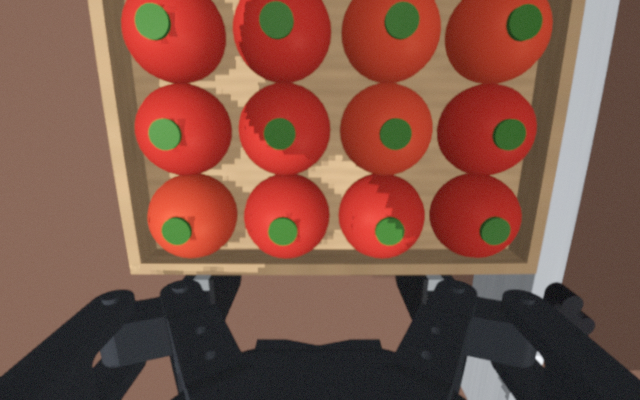

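Request:
carry_out(
  plan=[0, 0, 0.008, 0, 0, 0, 0.07, 0, 0, 0.008, 0, 0, 0, 0.07, 0, 0, 0.008, 0, 0, 0, 0.07, 0, 0, 0.008, 0, 0, 0, 0.07, 0, 0, 0.008, 0, 0, 0, 0.07, 0, 0, 0.008, 0, 0, 0, 0.07, 0, 0, 0.008, 0, 0, 0, 0.07, 0, 0, 0.008, 0, 0, 0, 0.07, 0, 0, 0.008, 0, 0, 0, 0.07, 0, 0, 0.008, 0, 0, 0, 0.07, 0, 0, 0.008, 0, 0, 0, 0.07, 0, 0, 0.006, 0, 0, 0, 0.07],
)

```text
time: 23.25
tcp_pos: [0.6153, -0.1462, 0.0133]
orientation: [-1.571, 0.0, 0.022]
force: [0.0, -0.9, -0.1]
grip_width: 0.0701
```

Request:
carry_out(
  plan=[0, 0, 0.004, 0, 0, 0, 0.07, 0, 0, 0.003, 0, 0, 0, 0.07],
)

```text
time: 23.45
tcp_pos: [0.6152, -0.1397, 0.0133]
orientation: [-1.571, -0.0, 0.022]
force: [-0.1, -1.5, -0.5]
grip_width: 0.0702
```

```bash
python3 look.py scene sc8 180 150 430 290 3.2
```

```text
[ 0.6152 -0.1397  0.0133] [-1.5708 -0.      0.0221] 23.45 [-0.06 -1.55 -0.53] 0.0701780762404751
```

View pics/sc8.crop.png

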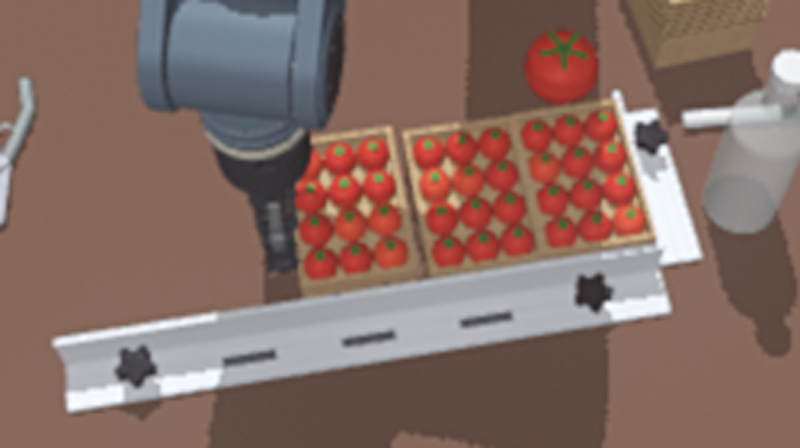

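Request:
carry_out(
  plan=[0, 0, 0.003, 0, 0, 0, 0.07, 0, 0, 0.002, 0, 0, 0, 0.07, 0, 0, 0.002, 0, 0, 0, 0.07],
)

```text
time: 23.8
tcp_pos: [0.6151, -0.133, 0.0134]
orientation: [-1.571, -0.0, 0.022]
force: [-0.4, -1.3, 0.2]
grip_width: 0.0704
```

Request:
carry_out(
  plan=[0, 0, 0.001, 0, 0, 0, 0.07, 0, 0, 0.001, 0, 0, 0, 0.07],
)

```text
time: 24.0
tcp_pos: [0.615, -0.131, 0.0133]
orientation: [-1.571, -0.0, 0.022]
force: [0.1, -1.0, 0.5]
grip_width: 0.0699
```

Request:
carry_out(
  plan=[0, 0, 0.001, 0, 0, 0, 0.07],
)

```text
time: 24.1
tcp_pos: [0.615, -0.13, 0.0133]
orientation: [-1.571, -0.0, 0.022]
force: [0.2, -2.0, -0.2]
grip_width: 0.07
```

```bash
python3 look.py scene sc9 180 150 430 290 3.2
```

```text
[ 0.615  -0.13    0.0133] [-1.5709e+00 -1.0000e-04  2.1900e-02] 24.1 [ 0.19 -2.01 -0.17] 0.0699723811084657
```

View pics/sc9.crop.png

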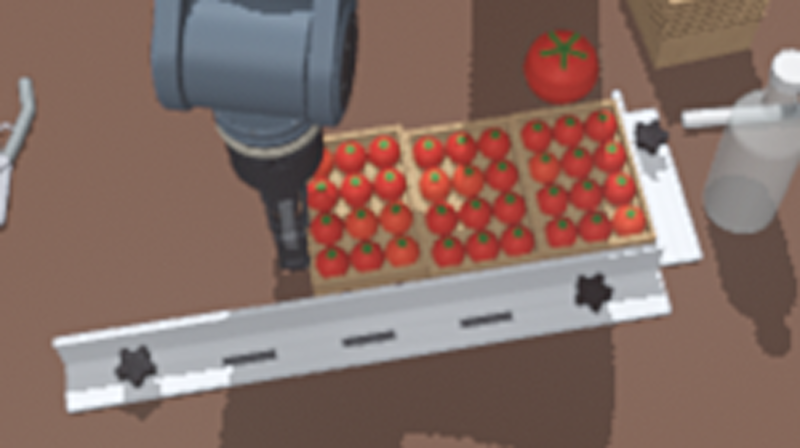

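Request:
carry_out(
  plan=[0, 0, -0.025, 0, 0, 0, 0.07, 0, -0.037, 0, 0, 0, 0, 0.07, 0, -0.037, 0, 0, 0, 0, 0.07, 0, -0.037, 0, 0, 0, 0, 0.07, -0.036, 0, 0.0285, 0, 0, 0, 0.055, -0.036, 0, 0.0285, 0, 0, 0, 0.055, -0.036, 0, 0.0285, 0, 0, 0, 0.055, 0, 0, 0, 0, 0.143, 0, 0.055, 0, 0, 0, 0, 0.143, 0, 0.055, 0, 0, 0, 0, 0.143, 0, 0.055, 0, 0, 0, 0, 0.143, 0, 0.055, 0, 0, 0, 0, 0.143, 0, 0.055],
)

```text
time: 25.35
tcp_pos: [0.5055, -0.0717, 0.1243]
orientation: [-1.571, 0.0, -0.699]
force: [0.5, 0.8, -0.6]
grip_width: 0.0548
```

Request:
carry_out(
  plan=[0, 0, 0, 0, 0.143, 0, 0.055, 0, 0, 0, 0, 0.143, 0, 0.055, 0, 0, 0, 0, 0.143, 0, 0.055, 0, 0, 0, 0, 0.143, 0, 0.055, 0, 0, 0, 0, 0.143, 0, 0.055, 0, 0, 0, 0, 0.143, 0, 0.055, 0, 0, 0, 0, 0, 0, 0.055],
)

```text
time: 26.05
tcp_pos: [0.5056, -0.0717, 0.1243]
orientation: [-1.571, 0.0, -1.553]
force: [-0.6, -0.3, -0.2]
grip_width: 0.0549
```

```bash
python3 look.py wrist w15
```

```text
[ 0.5056 -0.0717  0.1243] [-1.5709e+00  3.0000e-04 -1.5532e+00] 26.05 [-0.6  -0.26 -0.15] 0.0549421280441548
```

View pics/w15.png

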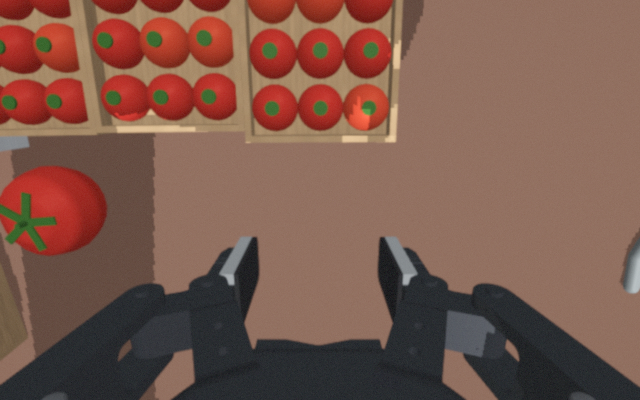

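Request:
carry_out(
  plan=[0, 0.037, 0, 0, 0, 0, 0.055, 0, 0.037, 0, 0, 0, 0, 0.055, 0, 0.037, 0, 0, 0, 0, 0.055, 0, 0, 0.012, 0, 0, 0, 0.055, 0, 0, 0.01, 0, 0, 0, 0.055, 0, 0, 0.006, 0, 0, 0, 0.055, 0, 0, 0.004, 0, 0, 0, 0.055, 0, 0, 0.003, 0, 0, 0, 0.055],
)

```text
time: 26.9
tcp_pos: [0.5408, -0.0712, 0.0138]
orientation: [-1.571, -0.0, -1.55]
force: [-2.6, -0.3, 2.2]
grip_width: 0.0549
```

Request:
carry_out(
  plan=[0, 0, 0.002, 0, 0, 0, 0.055, 0, 0, 0.001, 0, 0, 0, 0.055],
)

```text
time: 27.1
tcp_pos: [0.5436, -0.0711, 0.0135]
orientation: [-1.571, -0.0, -1.551]
force: [-1.9, 0.3, 1.5]
grip_width: 0.0549
```

Request:
carry_out(
  plan=[0, 0, 0.001, 0, 0, 0, 0.055],
)

```text
time: 27.2
tcp_pos: [0.5445, -0.0711, 0.0134]
orientation: [-1.571, 0.0, -1.551]
force: [-2.7, 0.4, 2.5]
grip_width: 0.055
```

Request:
carry_out(
  plan=[0, 0, 0.001, 0, 0, 0, 0.055],
)

```text
time: 27.3
tcp_pos: [0.5453, -0.0711, 0.0133]
orientation: [-1.571, 0.0, -1.551]
force: [-9.1, -0.4, 6.4]
grip_width: 0.0549
```

Request:
carry_out(
  plan=[0, 0, -0.03, 0, 0, 0, 0.055, 0, -0.037, 0, 0, 0, 0, 0.055, 0, -0.037, 0, 0, 0, 0, 0.055, 0, -0.037, 0, 0, 0, 0, 0.055, 0.029, 0, 0.032, 0, 0, 0, 0.07, 0.029, 0, 0.032, 0, 0, 0, 0.07, 0.029, 0, 0.032, 0, 0, 0, 0.07, 0, 0, 0, 0, -0.143, 0, 0.07, 0, 0, 0, 0, -0.143, 0, 0.07, 0, 0, 0, 0, -0.143, 0, 0.07, 0, 0, 0, 0, -0.143, 0, 0.07, 0, 0, 0, 0, -0.143, 0, 0.07],
)

```text
time: 28.5
tcp_pos: [0.6136, -0.1568, 0.1242]
orientation: [-1.57, -0.0, -0.83]
force: [-0.1, -0.3, 0.5]
grip_width: 0.0701
```

Request:
carry_out(
  plan=[0, 0, 0, 0, -0.143, 0, 0.07, 0, 0, 0, 0, -0.143, 0, 0.07, 0, 0, 0, 0, -0.143, 0, 0.07, 0, 0, 0, 0, -0.143, 0, 0.07, 0, 0, 0, 0, -0.143, 0, 0.07, 0, 0, 0, 0, -0.141, 0, 0.07, 0, 0, 0, 0, 0, 0, 0.07],
)

```text
time: 29.2
tcp_pos: [0.6135, -0.1568, 0.1243]
orientation: [-1.571, -0.001, 0.022]
force: [-1.3, 0.3, 0.1]
grip_width: 0.0699
```

```bash
python3 look.py wrist w16; python3 look.py scene sc10 240 150 430 290 4
```

```text
[ 0.6135 -0.1568  0.1243] [-1.5709e+00 -5.0000e-04  2.2100e-02] 29.2 [-1.35  0.28  0.07] 0.06986535681055718
[ 0.6135 -0.1568  0.1243] [-1.5709e+00 -4.0000e-04  1.7000e-02] 29.25 [ 0.37 -0.44  0.14] 0.06995509323000391
```

View pics/w16.png

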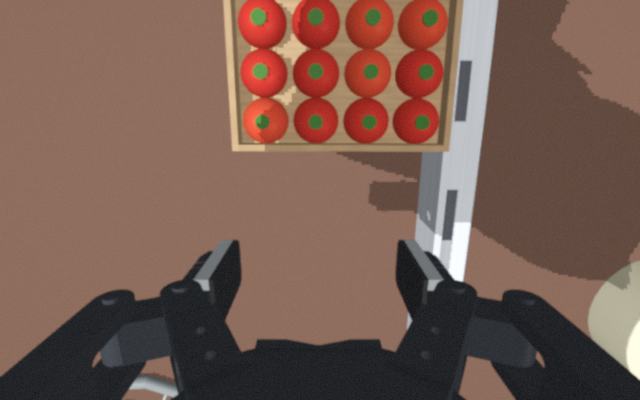

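View pics/sc10.crop.png

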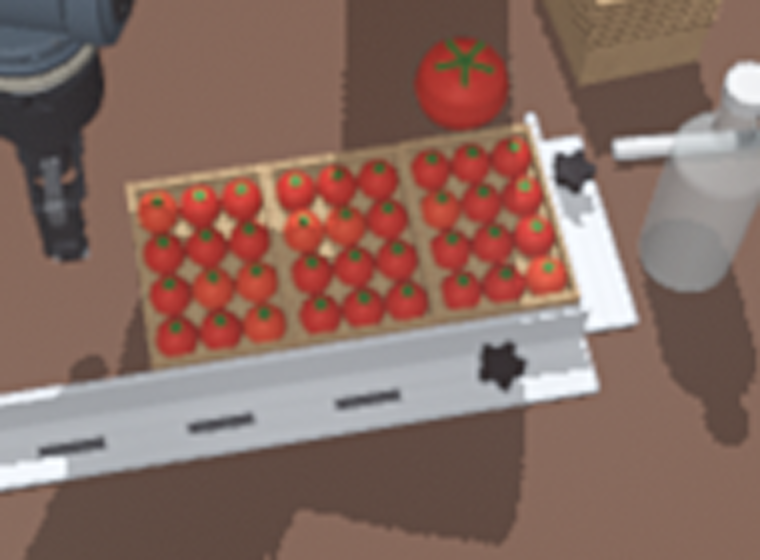

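Request:
carry_out(
  plan=[0, 0.037, 0, 0, 0, 0, 0.07, 0, 0.037, 0, 0, 0, 0, 0.07, 0, 0.037, 0, 0, 0, 0, 0.07, 0, 0, 0.01, 0, 0, 0, 0.07, 0, 0, 0.008, 0, 0, 0, 0.07, 0, 0, 0.004, 0, 0, 0, 0.07, 0, 0, 0.003, 0, 0, 0, 0.07, 0, 0, 0.001, 0, 0, 0, 0.07],
)

```text
time: 30.1
tcp_pos: [0.6136, -0.1305, 0.0148]
orientation: [-1.571, -0.002, 0.02]
force: [0.1, 0.2, 1.3]
grip_width: 0.0701
```

Request:
carry_out(
  plan=[0, 0, 0.001, 0, 0, 0, 0.07],
)

```text
time: 30.2
tcp_pos: [0.6132, -0.1299, 0.0142]
orientation: [-1.571, -0.001, 0.02]
force: [0.5, -2.6, 1.2]
grip_width: 0.0698
```

Request:
carry_out(
  plan=[0, 0, 0.0005, 0, 0, 0, 0.07],
)

```text
time: 30.3
tcp_pos: [0.6132, -0.1298, 0.014]
orientation: [-1.572, -0.001, 0.02]
force: [0.2, -4.8, 2.2]
grip_width: 0.0701
```

Request:
carry_out(
  plan=[0, 0, 0.0005, 0, 0, 0, 0.07],
)

```text
time: 30.4
tcp_pos: [0.6132, -0.1297, 0.014]
orientation: [-1.572, -0.001, 0.02]
force: [-0.6, -6.6, 5.6]
grip_width: 0.0697
```

Request:
carry_out(
  plan=[0, 0, 0.001, 0, 0, 0, 0.07, 0, 0, 0, 0, 0, 0, 0.07],
)

```text
time: 30.6
tcp_pos: [0.6132, -0.1288, 0.014]
orientation: [-1.572, -0.001, 0.02]
force: [-0.0, -6.1, 3.4]
grip_width: 0.07
```

Request:
carry_out(
  plan=[0, 0, -0.01, 0, 0, 0, 0.07, 0, 0, -0.02, 0, 0, 0, 0.07, 0, -0.04, 0, 0, 0, 0, 0.07, 0, -0.04, 0, 0, 0, 0, 0.07, 0, -0.04, 0, 0, 0, 0, 0.07, 0, -0.04, 0, 0, 0, 0, 0.07, 0, -0.04, 0, 0, 0, 0, 0.07, 0, 0, 0.045, 0, 0, 0, 0.07, 0, 0, 0, 0, 0, 0, 0.07, 0, 0, 0, 0, 0, 0, 0.07],
)

```text
time: 31.6
tcp_pos: [0.6122, -0.1126, 0.213]
orientation: [-1.571, 0.001, 0.021]
force: [-0.0, -0.0, 0.4]
grip_width: 0.07
```

```bash
python3 look.py wrist w17; python3 look.py scene sc11 150 140 430 290 2.8;  python3 look.py side sd11 255 95 425 305 2.8
```

```text
[ 0.6122 -0.1126  0.213 ] [-1.5706e+00  7.0000e-04  2.1200e-02] 31.6 [-0.01 -0.03  0.39] 0.06999527767801089
[ 0.6122 -0.1132  0.2127] [-1.5706e+00  1.0000e-03  2.0300e-02] 31.65 [-0.12  0.66  0.44] 0.07034797914605712
[ 0.6122 -0.1135  0.2126] [-1.5706e+00  1.1000e-03  1.9600e-02] 31.7 [-0.   -0.35 -0.15] 0.06977328198332441
```

View pics/w17.png

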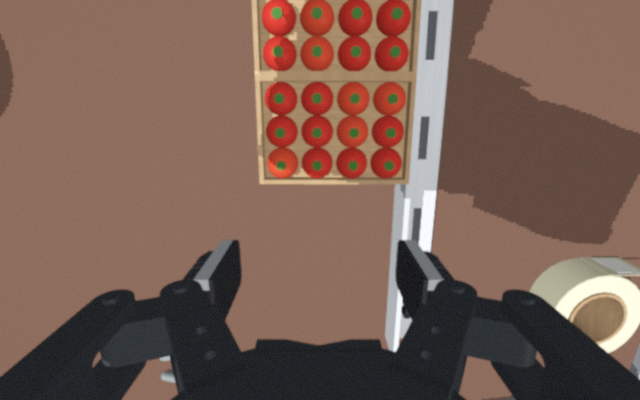

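View pics/sc11.crop.png

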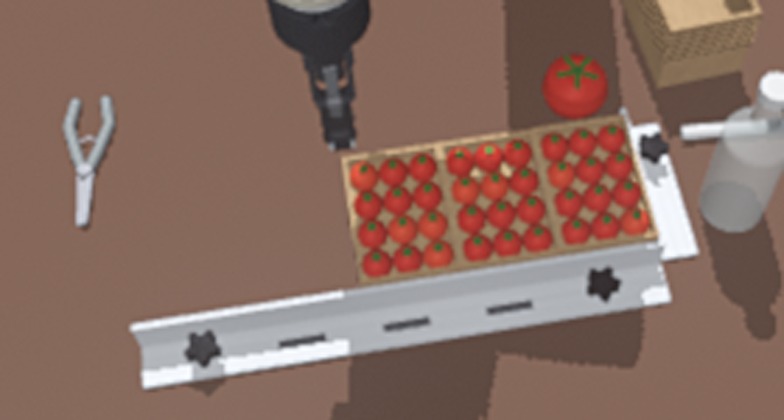

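View pics/sd11.crop.png

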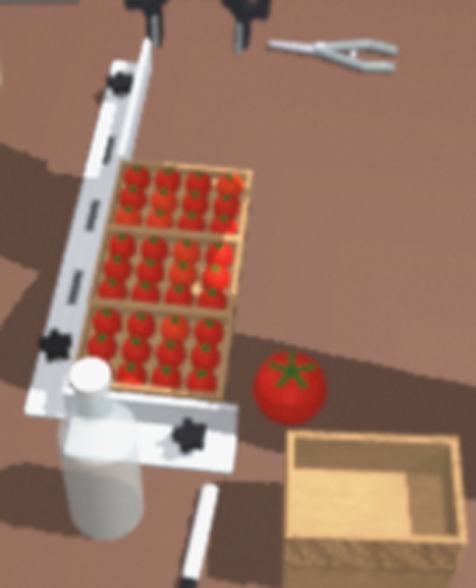

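Request:
carry_out(
  plan=[0, 0, 0.04, 0, 0, 0, 0.07, 0, 0, 0.04, 0, 0, 0, 0.07, 0, 0, 0.02, 0, 0, 0, 0.07, 0, 0, 0, 0, 0, 0, 0.07, 0, 0, 0, 0, 0, 0, 0.07],
)

```text
time: 32.25
tcp_pos: [0.6105, -0.0136, 0.213]
orientation: [-1.571, 0.0, 0.02]
force: [-0.2, 0.8, -0.5]
grip_width: 0.0703
```

```bash
python3 look.py wrist w18 190 0 490 280 2.6
```

```text
[ 0.6105 -0.0136  0.213 ] [-1.571e+00  5.000e-04  2.000e-02] 32.25 [-0.17  0.79 -0.54] 0.07027515777640755
```

View pics/w18.crop.png

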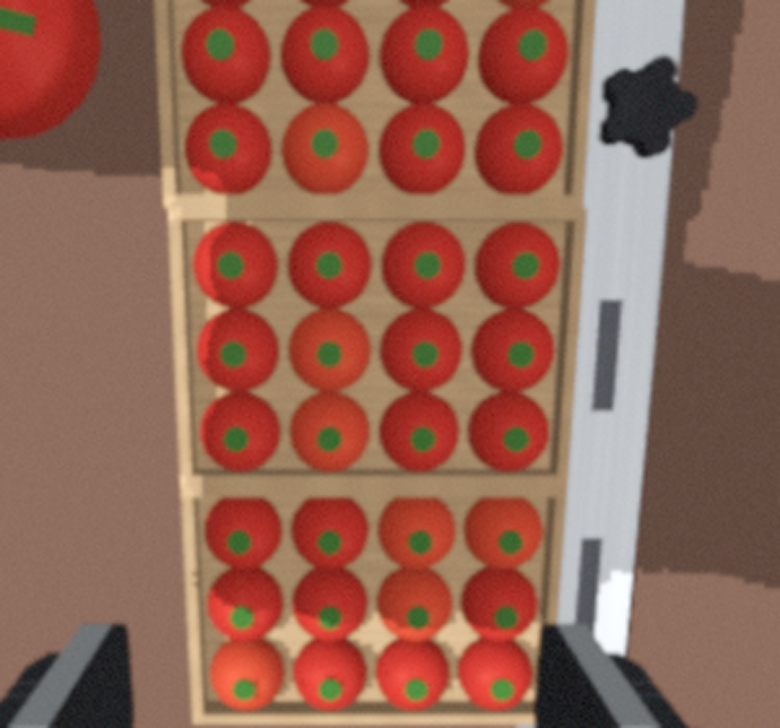

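Run:
```python
import pickle
from h import *
m=pickle.load(open('pics/w18.pkl','rb'))
P=np.array([(157,20),(165,205),(172,222),(184,478),(188,497),(197,720), (592,20),(583,200),(580,222),(564,478),(561,497)])/2.6+[190,0]
q=unproj(m,P,.055)
a=.0205
# fence coords: corner est
C=np.array([.6915,.171]); d=q[:,:2]-C
print(np.c_[d@[np.cos(a),np.sin(a)],d@[-np.sin(a),np.cos(a)]].round(4))
```

```text
[[-0.1409 -0.0396]
 [-0.1409 -0.0958]
 [-0.1388 -0.1012]
 [-0.1386 -0.1893]
 [-0.1375 -0.1964]
 [-0.1381 -0.2867]
 [-0.0026 -0.0393]
 [-0.0017 -0.094 ]
 [-0.0023 -0.101 ]
 [-0.0016 -0.1892]
 [-0.0022 -0.1963]]
```

```bash
python3 -c "
from bench import env
print(env.state()['time'],env.close_job())"
```

```text
the job is handed in; nothing more can be done
32.3 None
```

I slid both stray punnets into place with the gripper's two fingertips, and the three now stand in one closed, square row. I pushed each one back towards the long fence, then along it up to the row, then gently against the fence. A final push along the row closed it up. The job took 32.3 s, and the highest wrist reading at a checkpoint was about 11 N, during the press of punnet_2 against the fence.

- **Row:** in the last wrist picture punnet_1 and punnet_2 lie along one straight line parallel to the fence, with no visible gap between the long sides. The finger positions at fence contact matched a fence angle of about 1.2°.
- **Other things:** the snips, big tomato, bottle, marker and empty stack looked unmoved in the last pictures. The arm was clear of everything when I handed in.
- **punnet_home:** it is still in its corner, but its front edge stands about 2 mm further out than the other two. It started up to 2 mm off the fence. I didn't press it back because the big tomato leaves too little room in front of it.
- **Final push:** the row moved about 1 mm during this, at about 6 N. punnet_home may have closed its starting gap to the end stop, but I didn't confirm that it touches the stop.

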